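# Open the filter bay of a bench unit: press the snap tab, push the cover off its seat

### The arm

A 7-joint arm with a two-finger parallel gripper is mounted at the origin on a cart in front of the work surface, level with it; the furniture and walls round the work are solid. World frame = base frame: x ahead of the robot, y to its left, z up, the work surface at z = 0. Lengths are in mm, angles in rad, forces in N, time in s.
With the tool pointing down it reaches from about 400 to 875 mm from the base axis. Payload 4.4 kg.
Tool frame: the origin (TCP) lies midway between the tips of the shut fingers; the grasp point (between the pads) lies 19 mm behind it; z points along the fingers, y is the direction in which the jaws open and shut (so a half turn about z gives the same grasp; the last joint's range is limited). The gripper opens to 85 mm and grips with 20 to 120 N. Pads are 22 mm wide; open, the fingers measure 114 mm over their backs; the gripper's body (76 mm by 85 mm) begins 54 mm behind the grasp point. The pads swing forward as they close: fully open they stand 13 mm farther back than shut.
Start: joints at [1.132, 0.628, 0.038, 1.517, -0.027, 0.996, -0.02], TCP at [236.774, -605.356, 231.313] pointing down, gripper open.
Joint ranges: [-3.06, 3.06], [-0.37, 2.12], [-1.25, 1.32], [0.18, 2.47], [-1.1, 4.24], [0.23, 1.98], [-2.94, 2.94]. Speed limits (rad/s): [2.57, 2.57, 3.14, 3.14, 3.14, 3.14, 3.14].

### API

Orientations are given as [roll, pitch, yaw] about the fixed x, y, z axes, in that order (R = Rz(yaw) Ry(pitch) Rx(roll)).
In Python, from cell import ctrl, vision gives the robot as it stands.
- The arm moves only by the tool play_rows, never from a script. Its arguments are lists of equal length, an entry for each row: "slide": the shift along the tool's x, y, z in mm, a list of three; "turn": the turn about the tool's z in rad; "fingers": the opening, from 0 (shut) to 1 (fully open). A call has 1 to 5 rows; each row is the pose to reach, as a shift and turn from the pose measured when the call began, along the tool's axes at that moment; what a row does not reach only later rows make up. A row lasts 1/8 s, in which the tool goes at most 62.5 mm and 10.7 degrees, less where a joint would pass 70% of its speed; a pose out of reach is approached as far as the arm can. A call with a gripper value outside its range is refused whole. The fingers move at their own pace and stop on an object; the grip force is fixed at half the most. Time passes only in rows, so rows that repeat a pose let the fingers close. It gives the time, the measured TCP pose, the force and the opening at its end, in the units of the state.
- ctrl.read_state(): the state, without advancing time (a new reading comes with each control period).
- vision.get_image(name): name is "scene" or "side" or "wrist"; returns (picture, depth): 400x640x3 uint8, blue, green, red; 400x640 float32, mm along the optical axis (not along the pixel's ray), 0 where there is no reading.
- vision.camera_params(name): a dict with "fx", "fy", "cx", "cy" (pixels), "position" and "rotation" of the camera in the world. Camera axes: x right, y up, looking along -z (the intrinsics and any distortion apply to the point x, -y, -z); pixel columns grow to the right and rows downward; lengths in mm; the calibration is good to about 2 mm. A picture is of the moment at which its call begins: read the wrist's pose just before it. camera_params takes no time and is no camera call; for the wrist camera it gives the pose at the moment of the call.
- ctrl.finish_job(): hands the job in, once; it reports no verdict.
The state is a dict: "clock": time; "qpos": joint angles; "qd": joint speeds; "tau": joint torques, N m; "eef_pos": TCP position; "tool_rot": TCP orientation; "force": force on the tool from outside, world axes, zero at the start; "torque": the same for the moment, N m; "width": finger opening in mm.
Only numpy, scipy, OpenCV 4.12 (cv2) and the standard library are available. Lean on these libraries where they do the work, as an engineer would, in place of code of your own. Each camera call takes 0.05 s, during which the arm holds its last target.

### The job

Open the filter bay of the white bench unit with the shut fingertips: press the ribbed snap tab fully in so that it stays down and frees the grey filter cover, then push the cover along its rails, off its seat and onto the parking deck, until the filter well is completely uncovered and the cover lies flat on the deck. Only press and push, do not lift the cover or force it while it is still latched; leave the round power button unpressed, and leave the loose cap on the unit, the marker, the timer and the foam cup where they are.

Things in the scene. Friction and masses are not known exactly. Their poses are not given: they have to be found in the camera images.
- filter_unit: White low box fixed to the bench, 292 x 144 mm; its flat top (deck) is 55 mm above the bench. Origin on the bench under the centre of the cover's seat; z up; x is the way the cover slides off (to the robot's left, give or take 35 degrees). Along x, in mm: housing -112 to 180, snap tab -96 to -64, free deck, seat with cover -45 to 45, parking deck 45 to 162, end stop 162 to 170.
- filter_well (a point): Centre of the open filter well at deck height, under the cover; the well spans x -39 to 35 and y -38 to 38 mm of the unit's origin, 37 mm deep. Beside the seat, lips at y = +-46 to +-60 mm, up to 10.5 mm above the deck, overhang the cover's flanges so that it cannot rise.
- parking_deck (a point): Centre of the parking deck's surface, level with the seat, 104 mm along the unit's x from its origin. Guide rails 6 mm high at y = +-52 to +-60 mm run from behind the seat along the deck to a 6 mm high end stop.
- filter_cover: Grey hollow cover with vent slots, latched at the start: 90 mm long (x), raised part 84 mm wide and 16 mm high, side flanges 100 mm wide, 5 mm thick; 0.12 kg; 2 mm side play. Origin at the centre of its underside, axes as the unit's. Until the tab is pressed a hidden tooth stops it after 1.5 mm. It must travel at least 85 mm along the unit's x; it meets the end stop at 117 mm.
- cover_push_face (a point): Centre of the cover's rear upright face (84 mm wide, from 0 to 16 mm above the deck, facing the tab): push here toward the unit's +x. Moves with the cover, 45 mm behind its origin, 8 mm above the deck.
- snap_tab (a joint): Travel of the snap tab in m: 0 = out (latched), 0.008 = pressed fully in (vertically down). The tooth frees the cover beyond about 0.0055. Takes about 5 N to press and stays where it is left (no spring back).
- tab_top (a point): Centre of the top face of the snap tab, a grey rectangular pad with four dark ribs, 32 mm (unit x) by 38 mm (unit y). Moves with the tab: 10 mm above the deck when out, 2 mm above it when fully in. It lies 80 mm behind the seat centre, on the unit's centre line.
- power_button (a joint): Travel of the round grey power button in m: 0 = out, 0.004 = fully in; sprung. Not to be pressed.
- power_button_top (a point): Top centre of the round power button (18 mm across, 6 mm above the deck, in a thin grey collar), 52 mm to the side (unit +y) of the snap tab.
- loose_cap: Orange tube cap, 24 mm across, 14 mm high, standing loose on the unit's deck about 55 mm to the other side (unit -y) of the snap tab. Origin at the centre of its underside.
- marker: Lab marker, 135 x 13 mm, lying loose on the bench beside the unit on its far side (unit -y). Origin at its centre, on the bench.
- timer: White timer, 66 x 66 x 19 mm, lying loose on the bench to the robot's right. Origin at the centre of its underside.
- foam_cup: White square foam cup, 100 x 100 x 95 mm, open on top, standing loose at the back left. Origin at the centre of its underside.
Mind the look-alikes: they are no part of the job. Of the things shaped like the filter_cover, the grey one is meant.

How it is judged:
By the outcome, as a careful person would: the job done as asked, in the order asked, and still so for the second after the job is handed in, with the robot touching nothing.
It also fails if it takes over 35 s, if anything falls off the work surface, if the arm or the gripper's body presses on something with over 40 N, if the wrist force passes 120 N, or if a joint passes its speed limit or range.

## Working session

There is one attempt and no reset: what is moved stays moved. The work goes in short steps, Python scripts to look and compute and a tool call to move; the robot and the scene stay as the last step left them, time stands still between calls to the robot, and variables do not carry over. Pictures are saved under pics/ and viewed, and the job is handed in when it is done.

Besides the shell and the picture viewer there is one more tool, called after ">>>" as name(argument=value, ...) on one line, values as JSON. play_rows: Moves the arm, as the interface text tells. Its arguments: {"type":"object","properties":{"slide":{"type":"array"},"turn":{"type":"array"},"fingers":{"type":"array"}},"required":["slide","turn","fingers"]}

```bash
ls; mkdir -p pics
python3 - <<'E'
from cell import ctrl, vision
import cv2,json,numpy as np
s=ctrl.read_state(); print({k:np.round(v,3).tolist() for k,v in s.items()})
for n in ("scene","side"):
    im,d=vision.get_image(n); cv2.imwrite(f"pics/{n}0.png",im); np.save(f"pics/{n}0.npy",d)
    p=vision.camera_params(n); print(n,{k:np.round(v,4).tolist() if not isinstance(v,str) else v for k,v in p.items()})
E
```

```text
pics
{'clock': 0.0, 'qpos': [1.132, 0.629, 0.038, 1.518, -0.027, 0.996, -0.02], 'qd': [-0.001, -0.0, -0.0, 0.0, -0.002, 0.001, 0.0], 'tau': [0.0, -56.34, 1.227, -19.344, 0.011, 0.011, -0.0], 'eef_pos': [236.557, -604.754, 230.366], 'tool_rot': [-3.14, 0.0, 0.373], 'force': [0.233, -0.551, -1.115], 'torque': [0.018, 0.015, 0.055], 'width': 85.133}
scene {'fx': 366.5295, 'fy': 366.5295, 'cx': 315.7076, 'cy': 197.0502, 'position': [-8.4854, 500.7417, 792.8907], 'rotation': [0.8075, 0.0127, -2.3365]}
side {'fx': 456.6494, 'fy': 456.6494, 'cx': 318.0246, 'cy': 207.2653, 'position': [706.7816, -1106.3613, 1170.512], 'rotation': [0.8002, 0.0013, 0.1551]}
```

View pics/scene0.png

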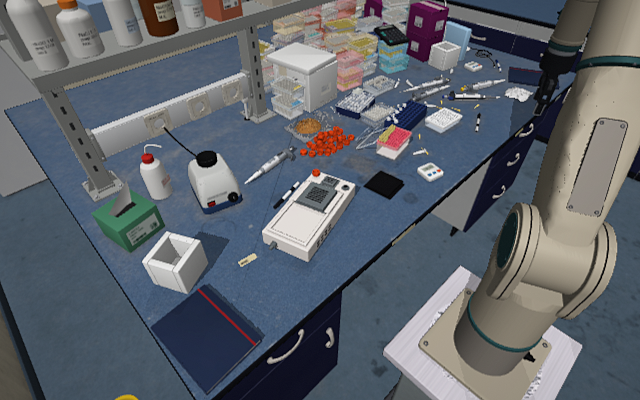

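View pics/side0.png

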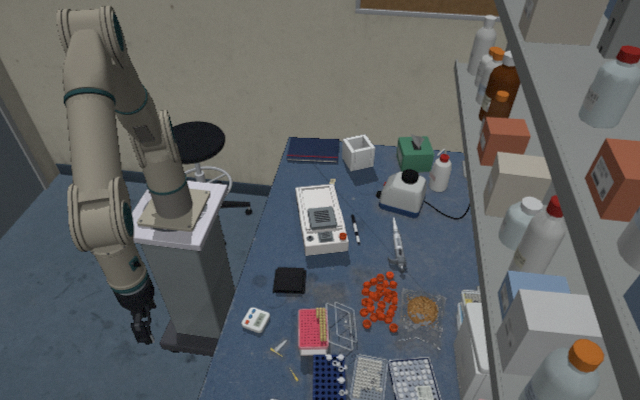

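The scene view shows the white unit at about (310,215), with its grey cover at (317,195). The orange cap is at (316,173), the power button near (346,185), and a black cover look-alike lies on the bench at (383,184). In the side view the unit is at (322,218). I'll zoom in on both.

```bash
cat > h.py <<'E'
import numpy as np,cv2
from scipy.spatial.transform import Rotation as R
def cam(p):
    M=R.from_euler('xyz',p['rotation']).as_matrix() if np.size(p['rotation'])==3 else np.array(p['rotation'])
    return M,np.array(p['position'],float)
def ray(p,u,v):
    M,o=cam(p); K=np.array([[p['fx'],0,p['cx']],[0,p['fy'],p['cy']],[0,0,1]])
    dist=np.array(p.get('distortion',p.get('dist',[0,0,0,0,0])),float)
    x,y=cv2.undistortPoints(np.array([[[u,v]]],float),K,dist)[0,0]
    return o,M@np.array([x,-y,-1.])
def onz(p,u,v,z):
    o,d=ray(p,u,v); return o+d*(z-o[2])/d[2]
def proj(p,P):
    M,o=cam(p); c=(np.atleast_2d(P)-o)@M; 
    K=np.array([[p['fx'],0,p['cx']],[0,p['fy'],p['cy']],[0,0,1]])
    dist=np.array(p.get('distortion',p.get('dist',[0,0,0,0,0])),float)
    return cv2.projectPoints((c*[1,-1,-1]).reshape(-1,1,3),np.zeros(3),np.zeros(3),K,dist)[0].reshape(-1,2)
E
python3 - <<'E'
import cv2
from cell import vision
print(vision.camera_params("scene").keys())
a=cv2.imread("pics/scene0.png")[155:270,250:410]; cv2.imwrite("pics/sc_z.png",cv2.resize(a,None,fx=5,fy=5,interpolation=cv2.INTER_CUBIC))
b=cv2.imread("pics/side0.png")[170:310,260:380]; cv2.imwrite("pics/si_z.png",cv2.resize(b,None,fx=4.2,fy=4.2,interpolation=cv2.INTER_CUBIC))
E
```

```text
dict_keys(['fx', 'fy', 'cx', 'cy', 'position', 'rotation'])
```

View pics/sc_z.png

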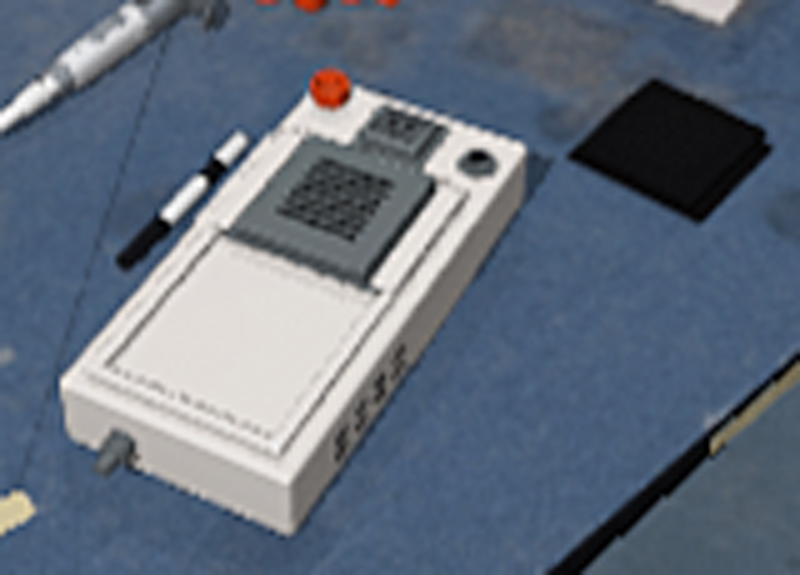

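View pics/si_z.png

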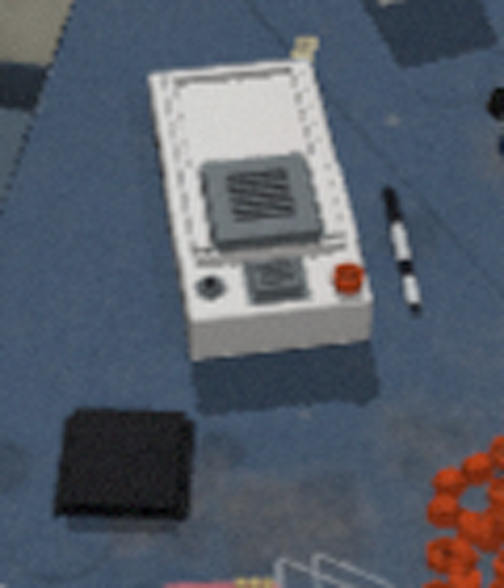

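The crops show one grey cover with vent slots. It sits on the white unit beside the ribbed tab, at scene ≈(314,195), side ≈(322,217). The candidates are:
- the grey cover on the unit, which matches the description
- the black cover on the bench at (383,184), a look-alike
- the ribbed tab at scene (331,181)
- the round button at scene (346,187), not to be touched

Next I'll measure the unit's top corners.

Run:
```python
from h import *
from cell import vision
S=vision.camera_params("scene"); D=vision.camera_params("side")
sc={'A':(62,385),'B':(293,480),'C':(525,147)}
si={'A':(308,62),'B':(152,75),'C':(190,315),'D':(370,300)}
ex={'A':(180,-72),'B':(180,72),'C':(-112,72),'D':(-112,-72)}
src=[];dst=[]
for n,p,pts,f,o in(("scene",S,sc,5,(250,155)),("side",D,si,4.2,(260,170))):
    s1=[];d1=[]
    for k,(u,v) in pts.items():
        P=onz(p,(u+.5)/f-.5+o[0],(v+.5)/f-.5+o[1],55); print(n,k,P.round(1)); s1.append(ex[k]);d1.append(P[:2])
    def fit(s,d):
        s=np.array(s,float);d=np.array(d);sm=s.mean(0);dm=d.mean(0)
        H=(s-sm).T@(d-dm);a=np.arctan2(H[0,1]-H[1,0],H[0,0]+H[1,1])
        c,q=np.cos(a),np.sin(a);Rm=np.array([[c,-q],[q,c]]);t=dm-Rm@sm
        return a,t,np.abs(d-(s@Rm.T+t)).max()
    print(n,fit(s1,d1)); src+=s1;dst+=d1
a,t,e=fit(src,dst);print("all",a,np.degrees(a),t,e)
c,q=np.cos(a),np.sin(a)
for nm,(x,y,z) in dict(tab=(-80,0,65),btn=(-80,52,61),cap=(-80,-55,69),cover=(0,0,71)).items():
    P=np.array([c*x-q*y+t[0],q*x+c*y+t[1],z]);print(nm,P.round(1),proj(S,P).round(1),proj(D,P).round(1))
# depth check
for n,p in(("scene",S),("side",D)):
    d=np.load(f"pics/{n}0.npy");M,o=cam(p)
    P=np.array([c*100+t[0],q*100+t[1],55]);u,v=proj(p,P)[0].round().astype(int)
    print(n,u,v,d[v,u],-((P-o)@M)[2])
```

```text
scene A [558.6 166.6  55. ]
scene B [426.2 122.2  55. ]
scene C [ 512.6 -150.1   55. ]
scene (np.float64(1.8830816413345504), array([547.3929592 , -25.06123113]), np.float64(3.685860559379819))
side A [563.7 157.1  55. ]
side B [431.2 119.1  55. ]
side C [ 512.6 -149.3   55. ]
side D [ 647.9 -112.7   55. ]
side (np.float64(1.8640210031870987), array([548.67940284, -29.00672478]), np.float64(7.734770698870875))
all 1.8714104424496714 107.2239200890762 [547.90734136 -27.51298842] 8.682795084229951
tab [ 571.6 -103.9   65. ] [[330.  179.4]] [[325.  234.3]]
btn [ 521.9 -119.3   61. ] [[345.5 185.9]] [[309.2 236.9]]
cap [624.1 -87.6  69. ] [[314.1 172.9]] [[341.5 231.7]]
cover [547.9 -27.5  71. ] [[317.2 194. ]] [[321.3 215.9]]
scene 300 220 1004.81354 1001.6336824166507
side 317 199 1637.7905 1630.4046375318637
```

The two views agree to within about 5 mm, and the projections land on the right parts. The unit's x axis is at ≈107.2° and the tab is at ≈(572,-104). I'll shut the fingers, move above the tab in two calls and refine with the wrist camera.

>>> play_rows(slide=[[50,-35,-5],[100,-70,-10],[150,-105,-15],[200,-140,-20],[250,-174,-20]], turn=[0.02,0.04,0.06,0.07,0.07], fingers=[0,0,0,0,0])

```text
clock: 0.72
eef_pos: [407.0, -350.0, 251.0]
tool_rot: [-3.14, -0.0, 0.303]
force: [0.4, -0.7, -0.6]
width: 0.1
```

>>> play_rows(slide=[[46,-37,0],[92,-74,0],[138,-111,0],[184,-148,0],[231,-186,0]], turn=[0,0,0,0,0], fingers=[0,0,0,0,0])

```text
clock: 1.35
eef_pos: [572.7, -102.1, 251.0]
tool_rot: [-3.14, 0.0, 0.302]
force: [1.5, -0.3, -0.2]
width: -0.0
```

```bash
cat > snap.py <<'E'
import sys,pickle
from h import *
from cell import ctrl,vision
n,name=sys.argv[1:3]
s=ctrl.read_state();p=vision.camera_params(n);im,d=vision.get_image(n)
cv2.imwrite(f"pics/{name}.png",im);pickle.dump((p,d,s),open(f"pics/{name}.pkl","wb"))
print(s['clock'],np.round(s['eef_pos'],1),np.round(s['tool_rot'],3),np.round(s['force'],1),s['width'],np.round(p['position'],1),np.round(p['rotation'],3))
E
python3 snap.py wrist w1
```

```text
1.35 [ 572.7 -102.1  251. ] [-3.14   0.     0.302] [ 1.5 -0.3 -0.2] -0.04630532905818468 [642.1 -81.  392.7] [-0.295  0.    -1.268]
```

View pics/w1.png

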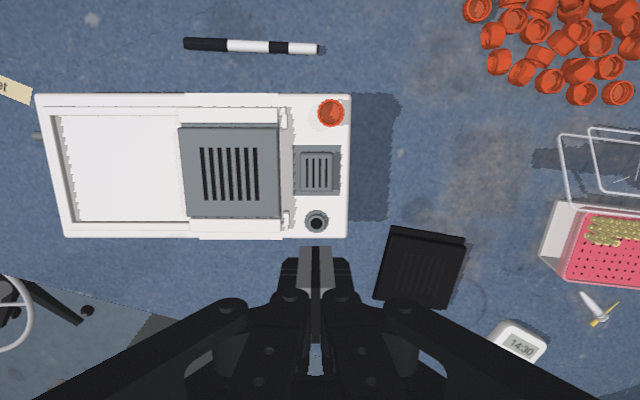

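The wrist view shows the whole unit: grey cover at (230,172), ribbed tab at (318,172), button at (316,221), cap at (331,112), and the shut fingertips near (316,255). Now I'll measure the features precisely.

Run:
```python
from h import *
import pickle
p,d,s=pickle.load(open("pics/w1.pkl","rb"));im=cv2.imread("pics/w1.png")
a=im[85:260,160:370];cv2.imwrite("pics/w1z.png",cv2.resize(a,None,fx=3.4,fy=3.4,interpolation=cv2.INTER_CUBIC))
hsv=cv2.cvtColor(im,cv2.COLOR_BGR2HSV)
m=((hsv[...,1]<70)&(hsv[...,2]>70)&(hsv[...,2]<165)).astype(np.uint8)
m[:,:160]=0;m[:90]=0;m[245:]=0;m[:,352:]=0
n,l,st,c=cv2.connectedComponentsWithStats(m)
for i in range(1,n):
    if st[i,4]>60: print(st[i],c[i].round(1))
a=1.8714
w=((hsv[...,1]<40)&(hsv[...,2]>180)).astype(np.uint8);w[250:]=0;w[:,360:]=0;w[:88]=0
n,l,st,c=cv2.connectedComponentsWithStats(w);i=1+st[1:,4].argmax();print(st[i])
for u,v,z in((36,95,55),(349,93,55),(349,237,55),(67,238,55),(318,171,65),(316,221,61),(331,113,69)):
    print((u,v),onz(p,u,v,z).round(1),d[v,u])
```

```text
[160  90 192 148 515] [297.9 118.6]
[ 177  113  107  112 8217] [231.4 169.5]
[ 292  145   49   51 2216] [316.  169.3]
[304 210  25  23 336] [316.1 220.2]
[283 238  62   7  95] [322.8 239.2]
[   34    93   316   147 29027]
(36, 95) [562.2 159.6  55. ] 326.89926
(349, 93) [ 648.6 -111.    55. ] 376.0855
(349, 237) [ 515.2 -156.7   55. ] 0.0
(67, 238) [428.2 117.9  55. ] 424.04266
(318, 171) [ 573.4 -105.1   65. ] 337.00967
(316, 221) [ 523.9 -118.7   61. ] 353.25143
(331, 113) [ 627.5 -100.1   69. ] 328.2692
```

View pics/w1z.png

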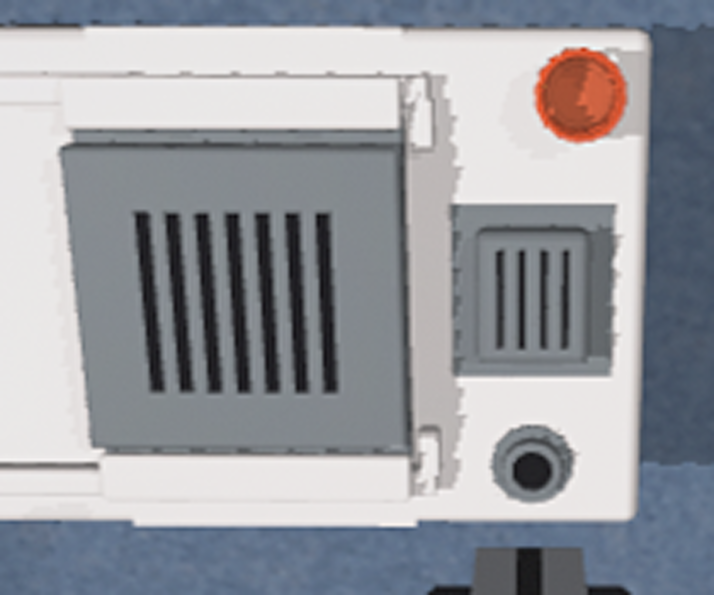

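Run:
```python
from h import *
import pickle
p,d,s=pickle.load(open("pics/w1.pkl","rb"))
f=lambda u,v,z:onz(p,(u+.5)/3.4-.5+160,(v+.5)/3.4-.5+85,z)
c=[f(u,v,71) for u,v in((62,148),(402,148),(410,454),(92,449))];print(np.round(c,1))
tab=[f(u,v,65) for u,v in((477,228),(588,229),(588,360),(475,358))];print(np.round(tab,1),np.mean(tab,0).round(1))
a1=c[0]-c[1];a2=c[3]-c[2];print("ang",[np.degrees(np.arctan2(x[1],x[0])).round(2) for x in(a1,a2)],np.linalg.norm(a1),np.linalg.norm(a2))
ct=np.mean(c,0);print("cover",ct.round(1)); t=np.mean(tab,0);v=ct-t;print("tab->cover",np.linalg.norm(v[:2]),np.degrees(np.arctan2(v[1],v[0])))
print(f(532,468,61),f(583,93,69))
# tip check
tip=proj(p,np.array(s['eef_pos'])[None]);print(tip)
```

```text
[[574.6  25.7  71. ]
 [601.1 -59.   71. ]
 [520.  -84.   71. ]
 [494.8   1.6  71. ]]
[[ 585.8  -83.8   65. ]
 [ 594.5 -112.6   65. ]
 [ 559.5 -124.1   65. ]
 [ 550.6  -93.7   65. ]] [ 572.6 -103.5   65. ]
ang [np.float64(107.34), np.float64(106.39)] 88.75007659366972 89.30913740792388
cover [547.6 -28.9  71. ]
tab->cover 78.66149558239319 108.50878974112811
[ 522.60472988 -119.19205746   61.        ] [628.38991654 -99.8984258   69.        ]
[[314.09709838 262.88113915]]
```

The tab centre is at ≈(572.5,-104), the unit axis is ≈107.2°, and the tool is already aligned. Now I'll descend to just above the tab.

>>> play_rows(slide=[[-1,2,50],[-1,2,100],[-1,2,145],[-1,2,172],[-1,2,176]], turn=[0,0,0,0,0], fingers=[0,0,0,0,0])

```text
clock: 2.02
eef_pos: [576.4, -91.6, 72.8]
tool_rot: [-3.132, -0.003, 0.314]
force: [-0.2, -0.5, 0.2]
width: 0.6
```

```bash
python3 snap.py scene s2; python3 snap.py side d2; python3 snap.py wrist w2
python3 - <<'E'
import cv2,numpy as np
a=cv2.imread("pics/s2.png")[140:260,260:400];b=cv2.imread("pics/d2.png")[180:270,270:375];c=cv2.imread("pics/w2.png")
r=lambda x,w:cv2.resize(x,(w,300),interpolation=cv2.INTER_CUBIC)
cv2.imwrite("pics/m2.png",np.vstack([np.hstack([r(a,350),r(b,350)]),cv2.resize(c,(700,300))[:, :]]))
E
```

```text
2.025 [576.4 -91.6  72.8] [-3.132e+00 -3.000e-03  3.140e-01] [-0.2 -0.5  0.2] 0.6313561227379029 [ -8.5 500.7 792.9] [ 0.807  0.013 -2.336]
2.075 [577.4 -91.7  73.8] [-3.133 -0.005  0.314] [-0.3 -0.7  0.6] -0.07548195665135872 [  706.8 -1106.4  1170.5] [0.8   0.001 0.155]
2.125 [578.3 -91.8  75. ] [-3.134 -0.007  0.314] [ 0.7 -0.8  0.7] 0.13442302881438056 [646.8 -71.  217.1] [-0.288  0.006 -1.257]
```

View pics/m2.png

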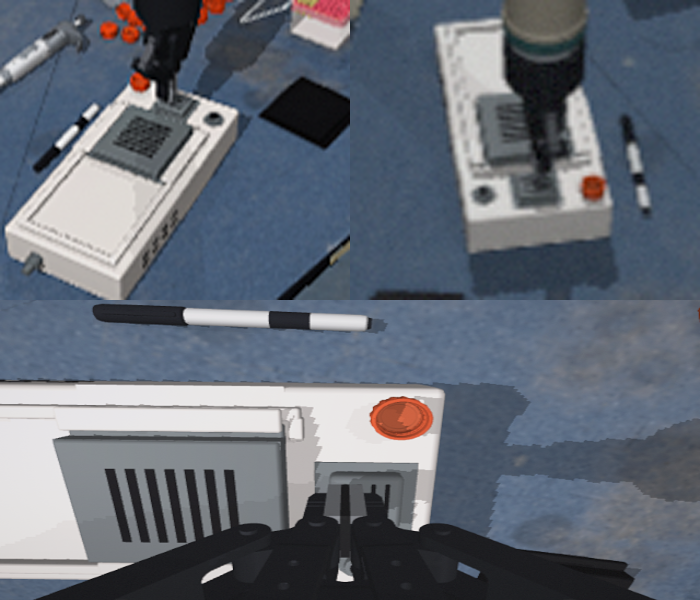

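The wrist and scene views show the fingertips about 12 mm short of the tab centre toward the cover, still in free air. The arm lagged and drifted on the quick descent, so I'll correct slowly and check that it settles.

>>> play_rows(slide=[[-4,5,2],[-9,10,2],[-9,10,2],[-9,10,2]], turn=[0.014,0.014,0.014,0.014], fingers=[0,0,0,0])

```text
clock: 2.68
eef_pos: [573.6, -104.2, 73.9]
tool_rot: [-3.135, -0.008, 0.3]
force: [0.4, -0.6, 0.3]
width: -0.3
```

```bash
python3 snap.py wrist w3; python3 snap.py scene s3
```

```text
2.675 [ 573.6 -104.2   73.9] [-3.135 -0.008  0.3  ] [ 0.4 -0.6  0.3] -0.26203282676564965 [642.1 -84.4 216.2] [-0.286  0.006 -1.271]
2.725 [ 573.7 -104.    73.8] [-3.135 -0.008  0.3  ] [-1.   0.3 -0.2] 0.15728802051869262 [ -8.5 500.7 792.9] [ 0.807  0.013 -2.336]
```

Run:
```python
import cv2,numpy as np
a=cv2.imread("pics/s3.png")[140:215,290:390];c=cv2.imread("pics/w3.png")[60:300,180:560]
cv2.imwrite("pics/m3.png",np.vstack([cv2.resize(c,None,fx=1.6,fy=1.2),cv2.resize(a,(608,300),interpolation=cv2.INTER_CUBIC)]))
```

```text
(no output)
```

View pics/m3.png

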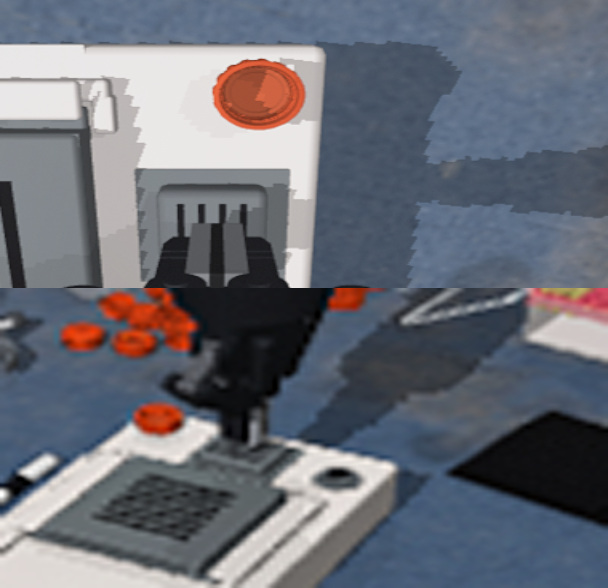

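The tips are centred over the ribbed tab, with the button and cap well clear. Pressing down gently.

>>> play_rows(slide=[[-1,0,5],[-1,0,9],[-1,0,12],[-1,0,15],[-1,0,17]], turn=[0,0,0,0,0], fingers=[0,0,0,0,0])

```text
clock: 3.4
eef_pos: [572.6, -104.0, 56.9]
tool_rot: [-3.135, -0.008, 0.3]
force: [-5.2, 1.2, 22.8]
width: -0.3
```

The force rose to 23 N at z=56.9, against about 5 N for the tab, so the tab is bottomed out. I'll lift and look.

>>> play_rows(slide=[[0,0,0],[0,0,-10],[0,0,-40],[0,-10,-80],[0,-10,-100]], turn=[0,0,0,0,0], fingers=[0,0,0,0,0])

```text
clock: 4.03
eef_pos: [570.1, -94.7, 159.3]
tool_rot: [-3.135, -0.011, 0.301]
force: [0.5, 0.3, -0.2]
width: 0.1
```

```bash
python3 snap.py wrist w4
python3 - <<'E'
import cv2,pickle
from h import *
p,d,s=pickle.load(open("pics/w4.pkl","rb"))
a=cv2.imread("pics/w4.png");c=a[40:340,120:520];cv2.imwrite("pics/w4z.png",cv2.resize(c,None,fx=2,fy=2)[:600])
M,o=cam(p)
print(proj(p,[[572.5,-104,57]]))
for X in((572.5,-104),(578,-102),(585,-96),(600,-95),(596,-88)):
    u,v=proj(p,[[*X,57]])[0].round().astype(int)
    q=d[v-2:v+3,u-2:u+3];z=np.median(q[q>0]) if (q>0).any() else 0
    _,r=ray(p,u,v); print(X,u,v,"height",(o+r*z)[2].round(1))
E
```

```text
4.025 [570.1 -94.7 159.3] [-3.135 -0.011  0.301] [ 0.5  0.3 -0.2] 0.07340836017497515 [638.2 -74.7 301.9] [-0.283  0.005 -1.269]
[[328.79103689 198.6239843 ]]
(572.5, -104) 329 199 height 56.6
(578, -102) 328 191 height 56.2
(585, -96) 323 179 height 55.6
(600, -95) 329 158 height 54.3
(596, -88) 317 161 height 54.1
```

View pics/w4z.png

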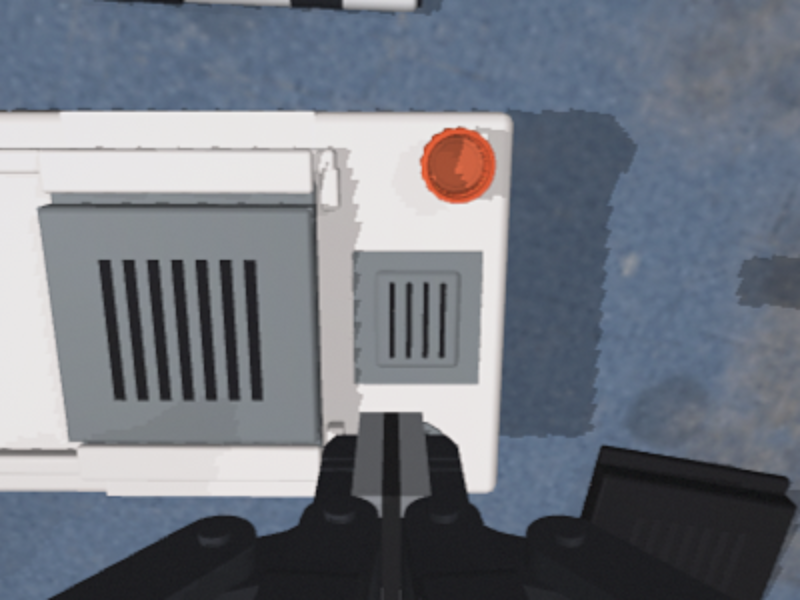

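The tab is down: its top is about 2 mm above the deck by depth, at (329,199) in the wrist view. It stayed down after I lifted, and nothing else moved. Next I'll descend behind the cover's rear face.

>>> play_rows(slide=[[0,5,20],[0,5,42],[0,5,64],[0,5,80],[0,5,88]], turn=[0,0,0,0,0], fingers=[0,0,0,0,0])

```text
clock: 4.7
eef_pos: [573.0, -99.4, 71.3]
tool_rot: [-3.136, -0.012, 0.301]
force: [-0.7, -0.2, -0.4]
width: -0.1
```

>>> play_rows(slide=[[0,0,4],[0,0,8],[0,0,8]], turn=[0,0,0], fingers=[0,0,0])

```text
clock: 5.08
eef_pos: [573.2, -99.4, 63.4]
tool_rot: [-3.136, -0.012, 0.3]
force: [-0.2, 0.1, -1.0]
width: 0.2
```

>>> play_rows(slide=[[-1,-5,1],[-2,-10,2],[-2,-15,2],[-2,-20,2],[-2,-24,2]], turn=[0,0,0,0,0], fingers=[0,0,0,0,0])

```text
clock: 5.7
eef_pos: [564.3, -76.9, 61.6]
tool_rot: [-3.137, -0.012, 0.301]
force: [0.9, -0.1, 0.2]
width: -0.2
```

```bash
python3 snap.py wrist w5; python3 snap.py scene s5
python3 - <<'E'
import cv2,numpy as np
a=cv2.imread("pics/s5.png")[140:260,260:400];c=cv2.imread("pics/w5.png")[40:340,:]
cv2.imwrite("pics/m5.png",np.vstack([c,cv2.resize(a,(640,300),interpolation=cv2.INTER_CUBIC)]))
E
```

```text
5.7 [564.3 -76.9  61.6] [-3.137 -0.012  0.301] [ 0.9 -0.1  0.2] -0.21152173727628298 [632.2 -56.9 204.2] [-0.282  0.004 -1.27 ]
5.75 [564.1 -76.3  61.6] [-3.136 -0.012  0.301] [-0.1 -0.5 -0.1] -0.00821205859963868 [ -8.5 500.7 792.9] [ 0.807  0.013 -2.336]
```

View pics/m5.png

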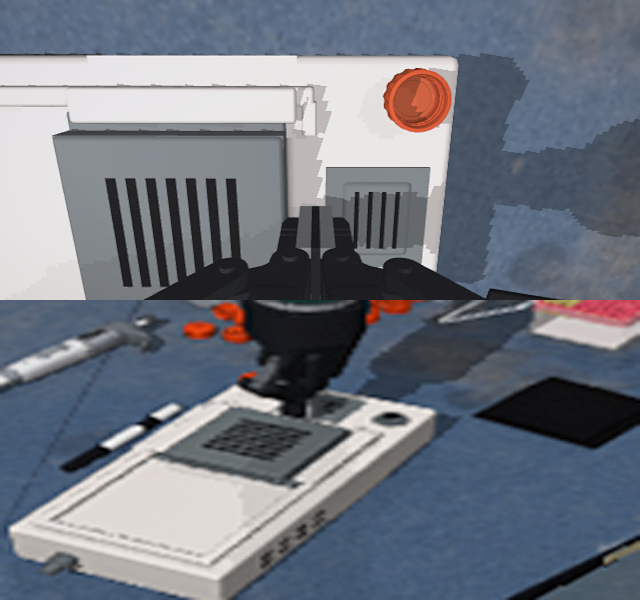

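The tips are on the centre line, just behind the rear face, with no contact yet. I'll start the push gently.

>>> play_rows(slide=[[0,-5,0],[0,-10,0],[0,-15,0],[0,-20,0],[0,-26,0]], turn=[0,0,0,0,0], fingers=[0,0,0,0,0])

```text
clock: 6.42
eef_pos: [556.3, -51.4, 61.7]
tool_rot: [-3.136, -0.012, 0.301]
force: [0.5, -0.1, 0.0]
width: 0.3
```

```bash
python3 snap.py wrist w6; python3 snap.py scene s6
python3 - <<'E'
import cv2,numpy as np
a=cv2.imread("pics/s6.png")[140:260,260:400];c=cv2.imread("pics/w6.png")[40:340,:]
cv2.imwrite("pics/m6.png",np.vstack([c,cv2.resize(a,(640,300),interpolation=cv2.INTER_CUBIC)]))
E
```

```text
6.425 [556.3 -51.4  61.7] [-3.136 -0.012  0.301] [ 0.5 -0.1  0. ] 0.3392724431786225 [624.3 -31.4 204.3] [-0.282  0.005 -1.269]
6.475 [556.  -50.1  61.7] [-3.135 -0.012  0.302] [-0.5  0.3 -0.2] 0.24864681286649595 [ -8.5 500.7 792.9] [ 0.807  0.013 -2.336]
```

View pics/m6.png

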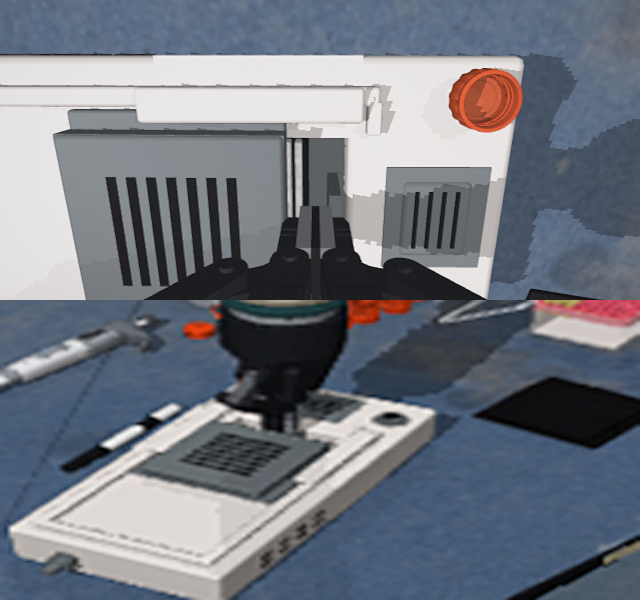

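The cover slides freely and straight, about 26 mm so far with near-zero force, and the well is appearing behind it. I'll continue the push.

>>> play_rows(slide=[[0,-9,0],[0,-18,0],[0,-27,0],[0,-34,0],[0,-38,0]], turn=[0,0,0,0,0], fingers=[0,0,0,0,0])

```text
clock: 7.15
eef_pos: [544.6, -13.5, 61.9]
tool_rot: [-3.135, -0.012, 0.303]
force: [-0.0, -1.2, -0.8]
width: 0.3
```

>>> play_rows(slide=[[0,-9,0],[0,-18,0],[0,-26,0],[0,-32,0],[0,-35,0]], turn=[0,0,0,0,0], fingers=[0,0,0,0,0])

```text
clock: 7.78
eef_pos: [534.0, 20.4, 62.1]
tool_rot: [-3.135, -0.012, 0.303]
force: [0.8, -0.6, -0.3]
width: -0.2
```

```bash
python3 snap.py wrist w7; python3 snap.py scene s7
python3 - <<'E'
import cv2,numpy as np
a=cv2.imread("pics/s7.png")[140:260,260:400];c=cv2.imread("pics/w7.png")[40:340,:]
cv2.imwrite("pics/m7.png",np.vstack([c,cv2.resize(a,(640,300),interpolation=cv2.INTER_CUBIC)]))
E
```

```text
7.775 [534.   20.4  62.1] [-3.135 -0.012  0.303] [ 0.8 -0.6 -0.3] -0.22116212111908035 [602.   40.4 204.7] [-0.283  0.006 -1.267]
7.825 [534.   20.7  62.2] [-3.135 -0.011  0.304] [-0.7  0.   0.9] -0.0004312998185153394 [ -8.5 500.7 792.9] [ 0.807  0.013 -2.336]
```

View pics/m7.png

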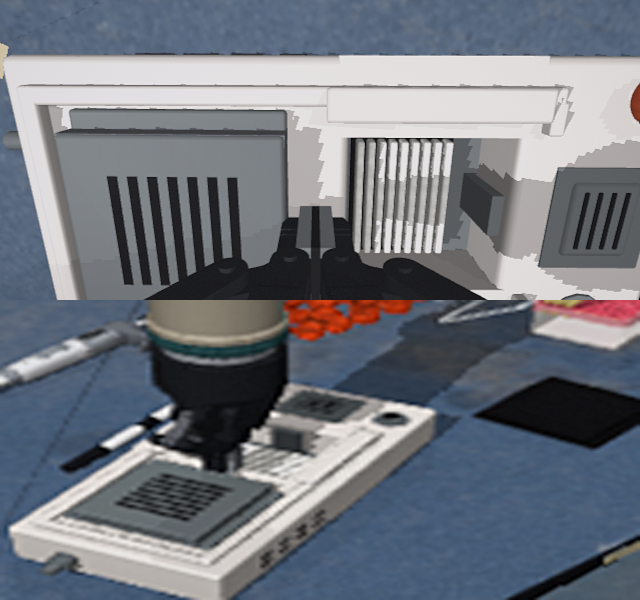

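The cover is now on the parking deck with about 100 mm of travel, and the well with its pleated filter is open. I'll back off, lift and verify.

>>> play_rows(slide=[[0,6,0],[0,12,-4],[0,14,-40],[0,14,-80],[0,14,-120]], turn=[0,0,0,0,0], fingers=[0,0,0,0,0])

```text
clock: 8.5
eef_pos: [537.1, 4.9, 183.5]
tool_rot: [-3.135, -0.011, 0.302]
force: [0.4, -1.3, 0.1]
width: -0.2
```

>>> play_rows(slide=[[0,10,-40],[0,30,-60],[0,30,-60],[0,30,-60]], turn=[0,0,0,0], fingers=[0,0,0,0])

```text
clock: 9.0
eef_pos: [544.5, -23.8, 242.3]
tool_rot: [-3.134, -0.01, 0.302]
force: [0.1, 0.1, -1.4]
width: -0.3
```

```bash
python3 snap.py wrist w8; python3 snap.py scene s8
python3 - <<'E'
import cv2,numpy as np,pickle
from h import *
p,d,s=pickle.load(open("pics/w8.pkl","rb"));M,o=cam(p)
O=np.array([548.8,-27.6]);e=np.array([-.2957,.9553]);y=np.array([-.9553,-.2957])
for nm,a,b,z in(("cover",60,0,71),("cover",65,25,71),("cover",65,-25,71),("cover",135,0,71),("cover",135,-25,71),("tab",-80,0,57),("well",20,0,30),("deck",50,0,55),("btn",-80,52,61)):
    P=np.array([*(O+a*e+b*y),z]);u,v=proj(p,P)[0].round().astype(int)
    if 3<u<637 and 3<v<397:
        q=d[v-2:v+3,u-2:u+3];q=q[q>0];zz=np.median(q) if len(q) else 0;print(nm,(a,b),(u,v),"h",(o+ray(p,u,v)[1]*zz)[2].round(1))
a=cv2.imread("pics/s8.png")[140:260,250:410];c=cv2.imread("pics/w8.png")[:320]
cv2.imwrite("pics/m8.png",np.vstack([c[:300],cv2.resize(a,(640,300),interpolation=cv2.INTER_CUBIC)]))
E
```

```text
9.0 [544.5 -23.8 242.3] [-3.134 -0.01   0.302] [ 0.1  0.1 -1.4] -0.2572186864087889 [612.9  -4.  384.8] [-0.284  0.007 -1.268]
9.05 [544.4 -23.5 242. ] [-3.134 -0.009  0.303] [-0.2 -0.1 -0.5] 0.1873820647438125 [ -8.5 500.7 792.9] [ 0.807  0.013 -2.336]
cover (60, 0) (np.int64(254), np.int64(173)) h 62.0
cover (65, 25) (np.int64(250), np.int64(200)) h 70.2
cover (65, -25) (np.int64(247), np.int64(145)) h 70.3
cover (135, 0) (np.int64(171), np.int64(172)) h 69.9
cover (135, -25) (np.int64(168), np.int64(145)) h 70.0
tab (-80, 0) (np.int64(407), np.int64(170)) h 56.7
well (20, 0) (np.int64(301), np.int64(164)) h 31.9
deck (50, 0) (np.int64(268), np.int64(169)) h 54.6
btn (-80, 52) (np.int64(404), np.int64(224)) h 60.7
```

View pics/m8.png

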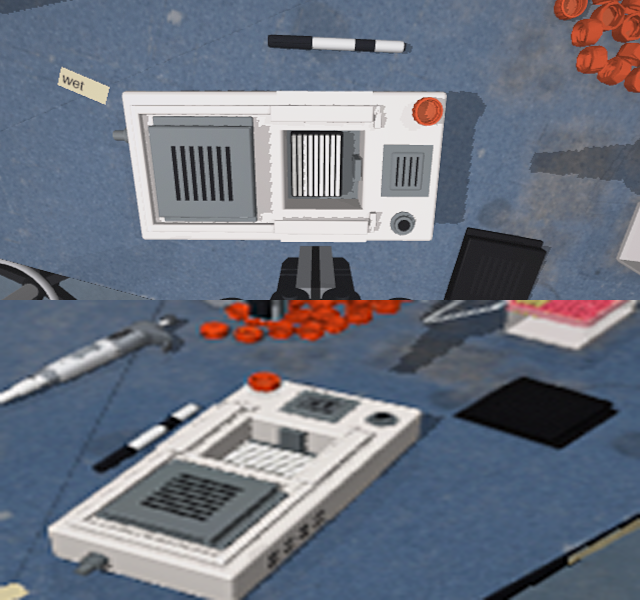

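The cover lies flat on the deck: four points on its top read 69.9–70.3 mm, and its rear edge is at x≈59, so it has travelled about 104 mm. The well is fully open, the tab is down at 56.7 mm, and the button is out at 60.7 mm. The cap and marker look undisturbed, and the gripper is clear. Handing in.

```bash
python3 -c "
from cell import ctrl
print(ctrl.finish_job())"
```

```text
the job is handed in; nothing more can be done
None
```

I opened the filter bay and handed the job in at about 9 s of the 35 s allowed. No verdict was reported.

- **Tab:** I pressed it with the shut fingertips until the force reached 23 N at z ≈ 57 mm. It stayed down after I lifted, about 2 mm above the deck by depth.
- **Cover:** I pushed it about 104 mm along its rails, with near-zero force readings at the end of each push. Four points on its top read 69.9–70.3 mm, so it lies flat on the parking deck. The well is fully uncovered.
- **Left alone:** the power button still reads out at 60.7 mm. The cap and marker look unmoved. I did not check the timer and foam cup in the last pictures, but the arm stayed clear of them.
- **Deviations:** the first quick descent ended about 12 mm off the tab centre, in free air, and I corrected it before touching anything. One of the final height readings, at the cover's rear edge, gave 62 mm. I took it as an edge reading, since every other point on the cover agreed.

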